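# Set the castor jig's back gauge to the marked stop

## Task

Set the back gauge of the castor jig over to the marked stop, the one on the rail with the pointer and the round knurled knob: with the fingertips press the thumb pad in the middle of the gauge's carriage right down to free its brake, and keep it down while you push the carriage along the rail until it butts against that stop. Then lift off, so that the pad springs up and the brake holds the gauge there. Never drag the carriage with its brake on, pick nothing up, and leave the castor, the bracket, the loose wheel and the spanner where they are.

Things in the scene. Friction and masses are not known exactly. Their poses are not given: they have to be found in the camera images.
- jig: dark steel block, 220 (x) by 460 (y) by 35 mm high, fixed to the bench, with an aluminium rail on it. Origin: centre of its underside, on the bench; z up. The rail runs along y, 45 mm to +x of the origin, 440 mm long, its top 63 mm above the bench. A graduated strip lies along the rail's -x side; the carriage's gauge arm reaches over the block to -x. Place and yaw vary.
- pad_top (a point): centre of the black thumb pad's upper face, 93 mm above the bench when up; moves with the pad. Pad: 40 mm across the rail, 60 along it; level, with a lip 4 mm thick, 4 mm high at both ends along the rail, so 52 mm between lips. It sits in the middle of the grey carriage (70 mm across, 100 mm along the rail, top 81 mm above the bench). Axes as the jig's.
- pad (a joint): how far the pad is pressed, m: 0 up (brake on), 0.006 bottomed. Sprung: about 8 N to start, 11 N at the bottom. While it is up a brake shoe grips the rail (it takes about 15 N to drag the carriage); from about 2 mm down the shoe is clear and the carriage runs with about 2 N. Let go, it springs up and the brake holds again.
- gauge (a joint): travel of the carriage along the jig's y axis, m, from the middle of the rail. It starts near the middle; the stops limit it.
- gauge_tip (a point): tip of the gauge arm, the flat steel bar (10 mm thick, 24 mm high) that is fixed to the carriage and reaches 105 mm from it over the block to the jig's -x; point on its upper edge at the free end, 63 mm above the bench, 140 mm from the rail's centre line, in line with the middle of the pad
- stop_marked_mid (a point): top centre of the marked stop's block, 85.5 mm above the bench: dark steel, clamped on the rail, 70 mm across and 30 mm along it, with a round knurled knob (28 mm wide, top 105.5 mm above the bench) and a small pointer over the graduated strip. Does not move. With the carriage against it, this point and the pad's centre are 65 mm apart along the rail.
- stop_plain_mid (a point): the same point on the other stop, a like block at the other end of the rail with a flat top and no pointer. Which stop is at which end differs from run to run.
- castor_mid (a point): a bystander beside the jig: a castor standing on its 66 by 84 mm plate, wheel up, 107 mm high; point on its middle 50 mm up
- bracket_mid (a point): a bystander: a like castor fork without a wheel, about 85 mm high; point 40 mm up
- wheel_mid (a point): a bystander: a castor wheel lying flat, 62 mm wide, 24 mm high; its centre
- spanner_grip (a point): a bystander: a spanner lying flat on the bench on the robot's side of the jig; point on its handle

How it is judged:
By the outcome, as a careful person would: the job done as asked, in the order asked, and still so for the second after the job is handed in, with the robot touching nothing.
It also fails if it takes over 35 s, if anything falls off the work surface, if the arm or the gripper's body presses on something with over 40 N, if the wrist force passes 120 N, or if a joint passes its speed limit or range.

## Robot

A 6-joint arm with a two-finger parallel gripper is mounted at the origin on the work surface. World frame = base frame: x ahead of the robot, y to its left, z up, the work surface at z = 0. Lengths are in m, angles in rad, forces in N, time in s.
With the tool pointing down it reaches from about 0.3 to 0.85 m from the base axis. Payload 5.4 kg.
Tool frame: the origin (TCP) lies on the centre line of the jaws, within the pads' length; the fingertips stand 17 mm ahead of it and the grasp point (between the pads) lies 2 mm behind it (manip.nose_length is the z of the fingertips in the tool frame, in m); z points along the fingers, y is the direction in which the jaws open and shut (so a half turn about z gives the same grasp; the last joint's range is limited). The gripper opens to 85 mm and grips with 20 to 120 N. Pads are 22 mm wide; open, the fingers measure 114 mm over their backs; the gripper's body (76 mm by 85 mm) begins 54 mm behind the grasp point. The pads swing forward as they close: fully open they stand 13 mm farther back than shut.
Start: joints at [-1.533, 0.158, 1.597, -0, 1.386, -0.21], TCP at [0.141, -0.557, 0.248] pointing down, gripper open.
Joint ranges: [-2.91, 2.91], [-0.94, 2.29], [0.18, 2.7], [-1.29, 4.43], [0.17, 2.64], [-3, 3]. Speed limits (rad/s): [2.57, 2.57, 3.14, 3.14, 3.14, 3.14].

## Interface

Orientations are given as a unit quaternion [x, y, z, w].
In Python, from plant import sensors, grab_frame, camera_params, manip gives the robot as it stands.
- The arm moves only by the tool play_rows, never from a script. Its argument "motion" is a list that holds one entry, the list of rows, each a list of 7 numbers: the shift along the tool's x, y, z in cm, then the turn, a rotation vector about the tool's x, y, z in rad, then the finger opening in cm, from 0 to 8.54. A call has 1 to 20 rows; each row is the pose to reach, as a shift and turn from the pose measured when the call began, along the tool's axes at that moment; what a row does not reach only later rows make up. A row lasts 1/10 s, in which the tool goes at most 50 mm and 8.59 degrees, less where a joint would pass 70% of its speed; a pose out of reach is approached as far as the arm can. A call with a gripper value outside its range is refused whole. The fingers move at their own pace and stop on an object; the grip force is fixed at half the most. Time passes only in rows, so rows that repeat a pose let the fingers close. It gives the time, the measured TCP pose, the force and the opening at its end, in the units of the state.
- sensors.get_state(): the state, without advancing time (a new reading comes with each control period).
- grab_frame(name): name is "scene" or "top"; returns the picture (384x512x3 uint8, blue, green, red); there is no depth.
- camera_params(name): a dict with "mtx" (3x3 intrinsics, pixels), "extrinsics" (4x4, takes a point from camera to world coordinates). Camera axes: x right, y down, z forward; pixel columns grow to the right and rows downward; lengths in m; the calibration is good to about 2 mm. A picture is of the moment at which its call begins. camera_params takes no time and is no camera call.
- manip.finish_job(): hands the job in, once; it reports no verdict.
The state is a dict: "clock": time; "joint_pos": joint angles; "qvel": joint speeds; "tau": joint torques, N m; "position": TCP position; "eef_rot": TCP orientation; "force": force on the tool from outside, world axes, zero at the start; "torque": the same for the moment, N m; "opening": finger opening in m.
Only numpy, scipy, OpenCV 4.12 (cv2) and the standard library are available. Lean on these libraries where they do the work, as an engineer would, in place of code of your own. Each camera call takes 0.05 s, during which the arm holds its last target. There are 200 camera calls.

## Working session

There is one attempt and no reset: what is moved stays moved. The work goes in short steps, Python scripts to look and compute and a tool call to move; the robot and the scene stay as the last step left them, time stands still between calls to the robot, and variables do not carry over. Pictures are saved under pics/ and viewed, about 8 in all and at most 12, crops included, and the job is handed in when it is done.

Besides the shell and the picture viewer there is one more tool, called after "Request:" as name(argument=value, ...) on one line, values as JSON. play_rows: Moves the arm, as the interface text tells. Its arguments: {"type":"object","properties":{"motion":{"type":"array","items":{"type":"array","items":{"type":"array","items":{"type":"number"}}}}},"required":["motion"]}

```bash
mkdir -p pics; ls; python3 - <<'E'
from plant import sensors, grab_frame, camera_params, manip
import cv2
for n in("scene","top"):
    cv2.imwrite(f"pics/{n}0.png",cv2.resize(grab_frame(n),(800,600),interpolation=cv2.INTER_CUBIC))
    p=camera_params(n);print(n,p["mtx"],p["extrinsics"])
print(sensors.get_state(),manip.nose_length)
E
```

```text
pics
scene [[452.7022074    0.         257.05484065]
 [  0.         452.7022074  193.25570259]
 [  0.           0.           1.        ]] [[ 0.64276549  0.58172043 -0.49845147  1.14532542]
 [ 0.76601698 -0.4951959   0.40987682 -0.43778756]
 [-0.0083974  -0.64527697 -0.76390256  0.96995605]
 [ 0.          0.          0.          1.        ]]
top [[357.94132532   0.         257.98994228]
 [  0.         357.94132532 192.79660089]
 [  0.           0.           1.        ]] [[ 0.01891078 -0.98362173  0.17925031  0.40726828]
 [-0.99979283 -0.01995386 -0.00401778  0.01197801]
 [ 0.00752871 -0.1791372  -0.9837953   0.91479912]
 [ 0.          0.          0.          1.        ]]
{'clock': 0.1, 'joint_pos': array([-1.53309368e+00,  1.59005916e-01,  1.59809813e+00,  7.96739822e-06,
        1.38624382e+00, -2.10112164e-01]), 'qvel': array([ 0.00074188,  0.00039494, -0.00225577, -0.00064823,  0.00030085,
        0.00123382]), 'tau': array([ 1.47669298e-04, -3.96990967e+01, -3.32337070e+01, -2.66103107e-04,
        4.14359602e-03,  3.16248617e-06]), 'position': array([ 0.1409944 , -0.55690827,  0.24740828]), 'eef_rot': array([ 9.92333003e-01,  1.23589812e-01,  7.94609972e-05, -8.74009836e-04]), 'force': array([-0.65062151, -0.0167399 , -0.99219077]), 'torque': array([-0.009709  , -0.02945125,  0.02722109]), 'opening': 0.08541361438593849} 0.017
```

View pics/scene0.png

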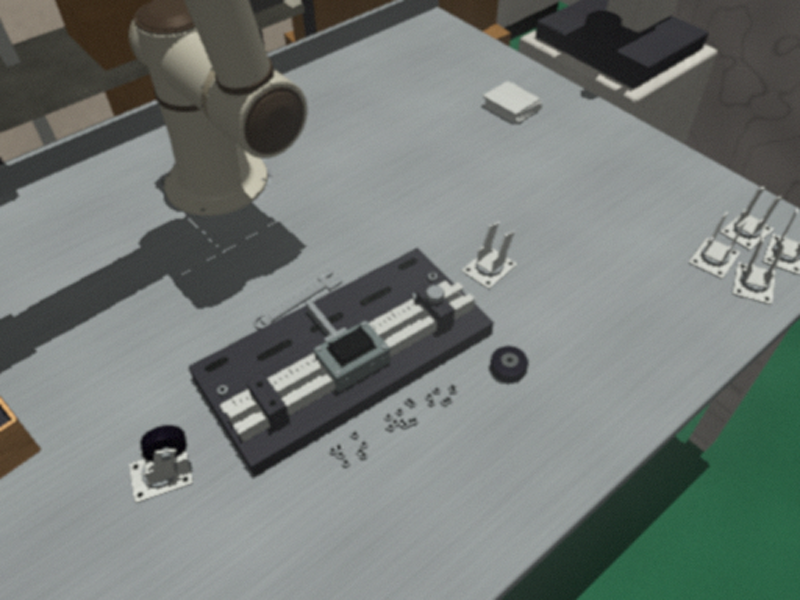

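View pics/top0.png

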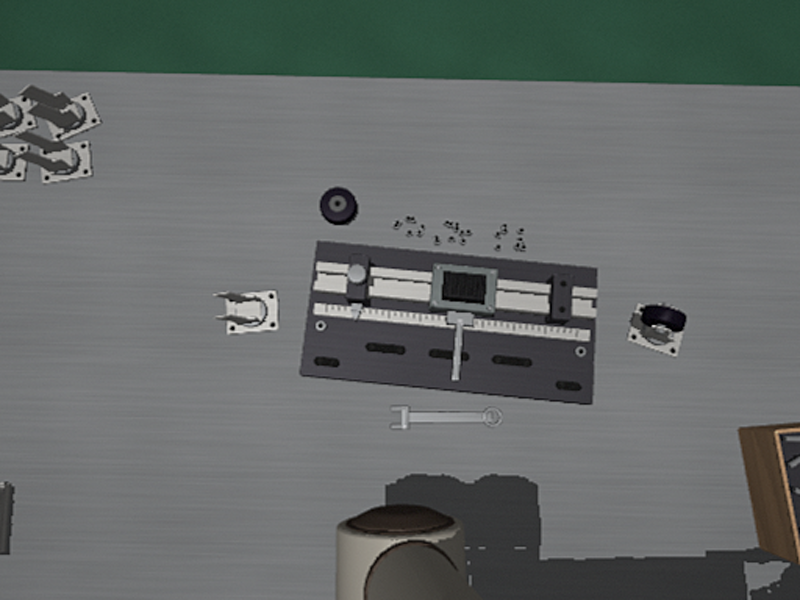

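Both views show the marked stop (knob at about 357,272 in the top view) at the jig's +y end. The pad is near (465,288), and the jig's corners are near (316,241), (597,268), (592,404) and (301,376).

```bash
cat > h.py <<'E'
import numpy as np, cv2
from plant import sensors, grab_frame, camera_params, manip
def ray(n,u,v,z):
    "800x600 px to world at height z"
    p=camera_params(n);E=np.array(p["extrinsics"]);s=.64
    d=E[:3,:3]@np.linalg.solve(p["mtx"],[(u+.5)*s-.5,(v+.5)*s-.5,1]);o=E[:3,3]
    return o+d*(z-o[2])/d[2]
def px(n,P):
    p=camera_params(n);E=np.linalg.inv(p["extrinsics"]);q=p["mtx"]@(E[:3,:3]@P+E[:3,3])
    return (q[:2]/q[2]+.5)/.64-.5
E
python3 - <<'E'
from h import *
c=np.array([ray("top",*q,.035) for q in[(316,241),(597,268),(592,404),(301,376)]])
print(c)
v=(c[0]-c[1])+(c[3]-c[2]);yaw=np.arctan2(-v[0],v[1]);o=c.mean(0)[:2]
print("o",o,"yaw",yaw,np.linalg.norm(v)/2)
pt=ray("top",465,288,.093);print("pad top",pt, "scene",ray("scene",352,346,.093))
print("knob",ray("top",357,271,.1055),"scene",ray("scene",434,291,.1055))
R=np.array([[np.cos(yaw),-np.sin(yaw)],[np.sin(yaw),np.cos(yaw)]])
print("pad in jig",R.T@(pt[:2]-o),"knob in jig",R.T@(ray("top",357,271,.1055)[:2]-o))
im=grab_frame("top")[140:265,190:390]
cv2.imwrite("pics/top1.png",cv2.resize(im,(800,500),interpolation=cv2.INTER_CUBIC))
E
```

```text
[[ 0.66489176  0.15262752  0.035     ]
 [ 0.62916425 -0.30435248  0.035     ]
 [ 0.41195729 -0.28719831  0.035     ]
 [ 0.44633879  0.16575275  0.035     ]]
o [ 0.53808802 -0.06829263] yaw -0.07689678209287998 0.45631398089936204
pad top [ 0.57951753 -0.08347561  0.093     ] scene [ 0.59087355 -0.08276641  0.093     ]
knob [0.59938605 0.07840684 0.1055    ] scene [0.59668412 0.08095784 0.1055    ]
pad in jig [ 0.04247345 -0.01195546] knob in jig [0.04984728 0.15097494]
```

View pics/top1.png

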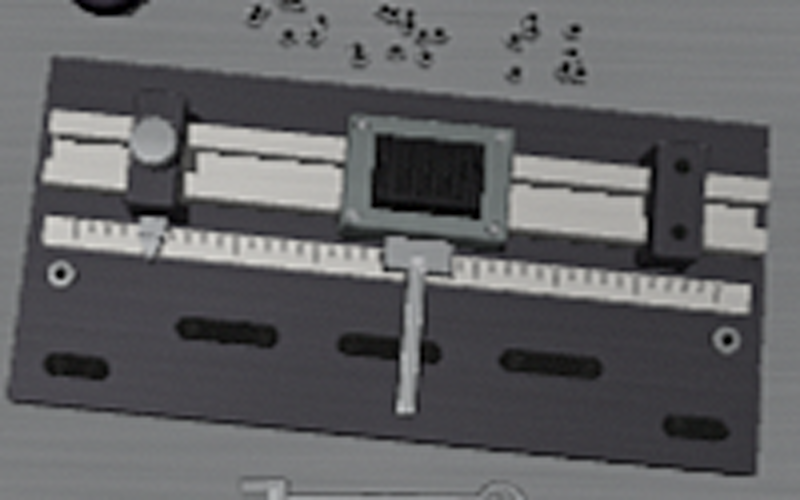

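Request:
play_rows(motion=[[[2,-1.3,0,0,0,0.02,0],[5,-3.2,0,0,0,0.04,0],[9,-5.8,0.5,0,0,0.06,0],[13,-8.4,1,0,0,0.08,0],[17,-11,1.5,0,0,0.1,0],[21,-13.5,2,0,0,0.12,0],[25,-16.1,2.5,0,0,0.14,0],[29,-18.7,3,0,0,0.17,0],[33,-21.3,3.5,0,0,0.2,0],[37,-23.9,4,0,0,0.23,0],[41,-26.5,5,0,0,0.26,0],[45,-29,6,0,0,0.28,0],[49,-31.6,6.5,0,0,0.3,0],[52,-33.5,7,0,0,0.325,0],[54,-34.8,7,0,0,0.325,0],[54.4,-35.1,7,0,0,0.325,0],[54.4,-35.1,7,0,0,0.325,0],[54.4,-35.1,7,0,0,0.325,0],[54.4,-35.1,7,0,0,0.325,0],[54.4,-35.1,7,0,0,0.325,0]]])

```text
clock: 2.15
position: [0.5819, -0.0841, 0.1784]
eef_rot: [0.999, -0.039, -0.0, -0.001]
force: [-0.0, -0.5, 0.1]
opening: -0.0001
```

```bash
cat > look.py <<'E'
import sys
from h import *
from scipy.spatial.transform import Rotation as Ro
s=sensors.get_state();k=sys.argv[1]
print(s["clock"],s["position"],s["force"],s["opening"],"joints",s["joint_pos"].round(2))
Q=Ro.from_quat(s["eef_rot"]).as_matrix();print(Q.round(3))
print("tip",s["position"]+.017*Q[:,2])
if len(sys.argv)>2:
    a=grab_frame("top")[125:275,190:390];b=grab_frame("scene")[150:310,110:330]
    f=lambda i:cv2.resize(i,(600,int(600*i.shape[0]/i.shape[1])),interpolation=cv2.INTER_CUBIC)[:300]
    a=cv2.resize(a,(400,300),interpolation=cv2.INTER_CUBIC);b=cv2.resize(b,(800-400,291),interpolation=cv2.INTER_CUBIC)
    b=cv2.copyMakeBorder(b,0,9,0,0,0)
    cv2.imwrite(f"pics/{k}.png",np.hstack([a,b]))
E
python3 look.py v1 1
```

```text
2.15 [ 0.58185181 -0.08409275  0.17836757] [-0.02136868 -0.49455559  0.12514446] -0.00010297353346154961 joints [-0.35  0.25  1.63  0.    1.26  1.3 ]
[[ 0.997 -0.079  0.   ]
 [-0.079 -0.997  0.001]
 [-0.    -0.001 -1.   ]]
tip [ 0.58185245 -0.08407013  0.16136758]
```

View pics/v1.png

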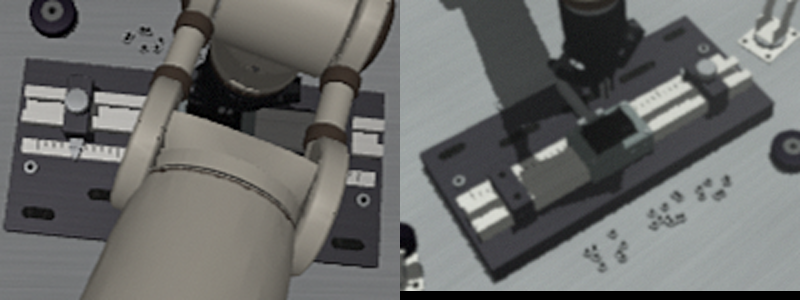

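The right half of the picture shows the shut fingertips directly above the pad. I'll come down to just over it, then press in small steps.

Request:
play_rows(motion=[[[0.1,0,1.5,0,0,0,0],[0.2,0,3,0,0,0,0],[0.2,0,4.5,0,0,0,0],[0.2,0,5.5,0,0,0,0],[0.2,0,6,0,0,0,0],[0.2,0,6.3,0,0,0,0],[0.2,0,6.3,0,0,0,0],[0.2,0,6.3,0,0,0,0]]])

```text
clock: 3.05
position: [0.5845, -0.084, 0.116]
eef_rot: [0.999, -0.039, 0.001, -0.0]
force: [1.1, 0.3, 1.4]
opening: 0.0001
```

```bash
python3 look.py v2 1; python3 - <<'E'
from h import *
i=grab_frame("scene")[180:260,170:290]
cv2.imwrite("pics/v2b.png",cv2.resize(i,(780,520),interpolation=cv2.INTER_CUBIC))
E
```

```text
3.05 [ 0.5844589  -0.08402913  0.11596659] [1.09780287 0.29399553 1.37331077] 9.638471447413374e-05 joints [-0.35  0.33  1.67  0.    1.14  1.3 ]
[[ 0.997 -0.078  0.001]
 [-0.078 -0.997  0.001]
 [ 0.001 -0.001 -1.   ]]
tip [ 0.58447884 -0.08401291  0.09896661]
```

View pics/v2b.png

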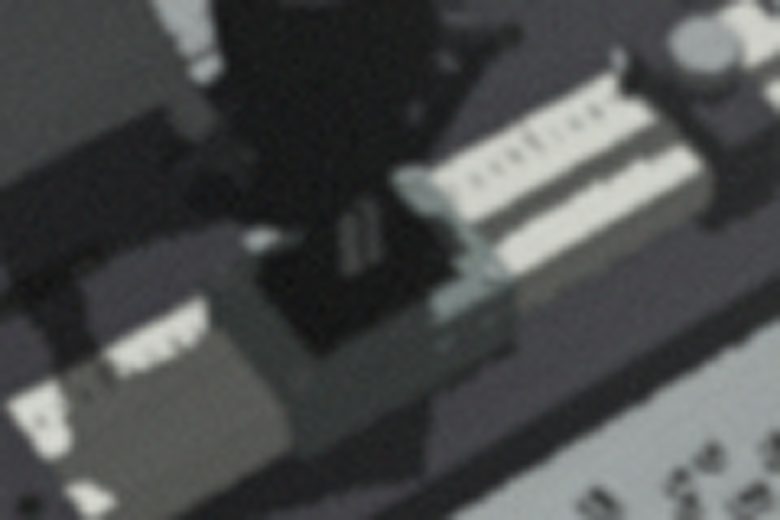

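The fingertips (about 360,275) are centred over the pad, so I'll press.

Request:
play_rows(motion=[[[0,0,0.3,0,0,0,0],[0,0,0.6,0,0,0,0],[0,0,0.8,0,0,0,0],[0,0,1.0,0,0,0,0],[0,0,1.0,0,0,0,0],[0,0,1.0,0,0,0,0]]])

```text
clock: 3.8
position: [0.5848, -0.0841, 0.1073]
eef_rot: [0.999, -0.039, 0.001, -0.0]
force: [-3.8, 0.9, 8.4]
opening: -0.0002
```

Request:
play_rows(motion=[[[0,0,0.2,0,0,0,0],[0,0,0.35,0,0,0,0],[0,0,0.45,0,0,0,0],[0,0,0.45,0,0,0,0],[0,0,0.45,0,0,0,0]]])

```text
clock: 4.3
position: [0.5848, -0.0842, 0.1041]
eef_rot: [0.999, -0.039, 0.001, -0.0]
force: [-4.7, 1.7, 9.6]
opening: 0.0004
```

Request:
play_rows(motion=[[[0,0,0.2,0,0,0,0],[0,0,0.3,0,0,0,0],[0,0,0.4,0,0,0,0],[0,0,0.4,0,0,0,0]]])

```text
clock: 4.7
position: [0.5849, -0.0844, 0.1039]
eef_rot: [0.999, -0.039, 0.0, 0.0]
force: [-12.1, 3.1, 24.9]
opening: -0.0005
```

Request:
play_rows(motion=[[[0,-0.1,0.35,0,0,0,0],[0,-0.4,0.35,0,0,0,0],[0,-0.9,0.35,0,0,0,0],[0,-1.5,0.35,0,0,0,0],[0,-2.1,0.35,0,0,0,0],[0,-2.7,0.35,0,0,0,0],[0,-3.3,0.35,0,0,0,0],[0,-3.9,0.35,0,0,0,0],[0,-4.5,0.35,0,0,0,0],[0,-5.1,0.35,0,0,0,0],[0,-5.7,0.35,0,0,0,0],[0,-6.3,0.35,0,0,0,0],[0,-6.9,0.35,0,0,0,0],[0,-7.4,0.35,0,0,0,0],[0,-7.8,0.35,0,0,0,0],[0,-8,0.35,0,0,0,0],[0,-8,0.35,0,0,0,0]]])

```text
clock: 6.4
position: [0.5913, -0.0046, 0.1039]
eef_rot: [0.999, -0.038, -0.0, 0.0]
force: [-11.6, 1.2, 23.8]
opening: 0.0002
```

```bash
python3 look.py v3 1
```

```text
6.4 [ 0.59130058 -0.00460876  0.10386577] [-11.62259625   1.2323865   23.75663904] 0.0001831438625170773 joints [-0.21  0.35  1.67 -0.    1.12  1.44]
[[ 0.997 -0.076 -0.   ]
 [-0.076 -0.997 -0.001]
 [-0.     0.001 -1.   ]]
tip [ 0.59129653 -0.0046243   0.08686578]
```

View pics/v3.png

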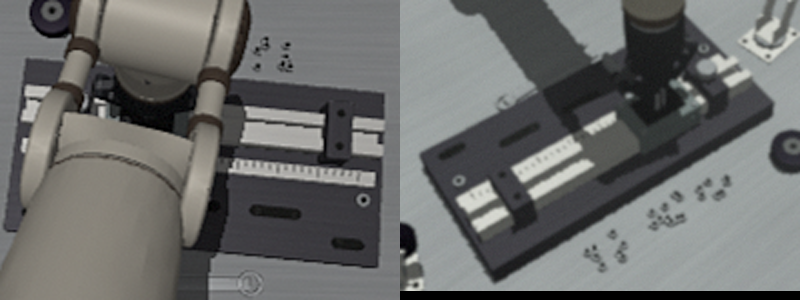

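The carriage has followed and is about 18 mm from the stop. Next I'll push slowly until it butts.

Request:
play_rows(motion=[[[0,-0.2,0.35,0,0,0,0],[0,-0.5,0.35,0,0,0,0],[0,-0.8,0.35,0,0,0,0],[0,-1.1,0.35,0,0,0,0],[0,-1.3,0.35,0,0,0,0],[0,-1.4,0.35,0,0,0,0],[0,-1.5,0.35,0,0,0,0],[0,-1.5,0.35,0,0,0,0]]])

```text
clock: 7.3
position: [0.5925, 0.01, 0.1039]
eef_rot: [0.999, -0.038, -0.0, 0.001]
force: [-11.2, 0.1, 23.7]
opening: 0.0001
```

Request:
play_rows(motion=[[[0,-0.1,0.35,0,0,0,0],[0,-0.2,0.35,0,0,0,0],[0,-0.3,0.35,0,0,0,0],[0,-0.4,0.35,0,0,0,0],[0,-0.5,0.35,0,0,0,0],[0,-0.5,0.35,0,0,0,0]]])

```text
clock: 7.9
position: [0.5929, 0.014, 0.1039]
eef_rot: [0.999, -0.038, -0.001, 0.002]
force: [-12.4, -1.9, 23.5]
opening: -0.0001
```

Request:
play_rows(motion=[[[0,-0.1,0.35,0,0,0,0],[0,-0.2,0.35,0,0,0,0],[0,-0.3,0.35,0,0,0,0],[0,-0.4,0.35,0,0,0,0],[0,-0.5,0.35,0,0,0,0],[0,-0.5,0.35,0,0,0,0]]])

```text
clock: 8.5
position: [0.5943, 0.0157, 0.1039]
eef_rot: [0.999, -0.037, -0.0, 0.005]
force: [-8.8, -10.3, 18.0]
opening: -0.0002
```

```bash
python3 - <<'E'
from h import *
print(sensors.get_state()["position"],sensors.get_state()["force"])
i=grab_frame("scene")[160:240,210:330]
cv2.imwrite("pics/v4.png",cv2.resize(i,(780,520),interpolation=cv2.INTER_CUBIC))
E
```

```text
[0.59431085 0.01570934 0.10392088] [ -8.7807061  -10.31679185  18.04908959]
```

View pics/v4.png

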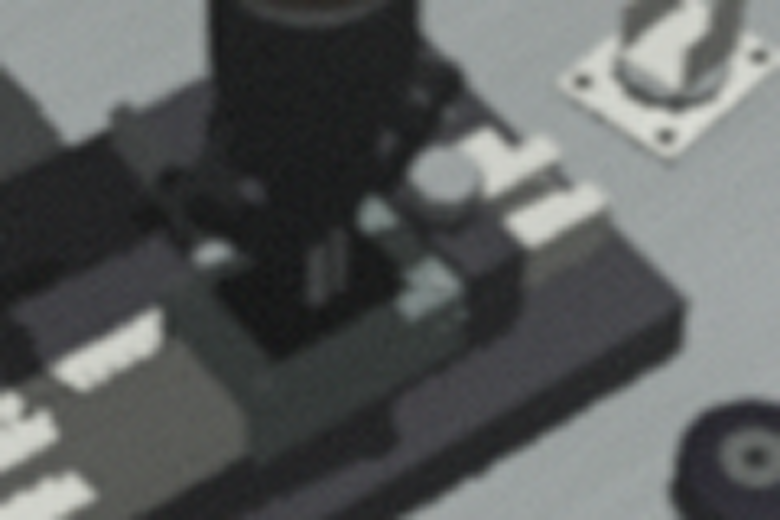

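The carriage face is flush against the knobbed stop at about (440,250), and the side force has risen to 10 N. I'll keep a slight push towards the stop while I lift straight off.

Request:
play_rows(motion=[[[0,-0.2,0.2,0,0,0,0],[0,-0.2,0,0,0,0,0],[0,-0.15,-0.3,0,0,0,0],[0,-0.1,-0.8,0,0,0,0],[0,-0.1,-1.5,0,0,0,0],[0,-0.1,-3,0,0,0,0],[0,0,-6,0,0,0,0],[0,0,-10,0,0,0,0],[0,0,-14,0,0,0,0],[0,0,-16,0,0,0,0],[0,0,-16,0,0,0,0]]])

```text
clock: 9.65
position: [0.5965, 0.0173, 0.2693]
eef_rot: [0.999, -0.037, 0.004, 0.006]
force: [-0.5, 0.3, -0.2]
opening: -0.0005
```

Request:
play_rows(motion=[[[-2,3,0,0,0,0,0],[-5,7,0,0,0,0,0],[-8,11,0,0,0,0,0],[-10,15,0,0,0,0,0],[-12,19,0,0,0,0,0],[-14,23,0,0,0,0,0],[-15,27,0,0,0,0,0],[-16,30,0,0,0,0,0],[-16,32,0,0,0,0,0],[-16,32,0,0,0,0,0],[-16,32,0,0,0,0,0]]])

```text
clock: 10.75
position: [0.4129, -0.2892, 0.2704]
eef_rot: [0.999, -0.037, 0.004, 0.005]
force: [-0.9, 0.3, 1.0]
opening: 0.0001
```

```bash
python3 - <<'E'
from h import *
s=sensors.get_state();print(s["clock"],s["position"],s["force"])
a=grab_frame("top")[135:265,190:390];b=grab_frame("scene")[150:270,180:340]
f=lambda i:cv2.resize(i,(400,300),interpolation=cv2.INTER_CUBIC)
cv2.imwrite("pics/v5.png",np.hstack([cv2.resize(a,(460,299),interpolation=cv2.INTER_CUBIC),cv2.resize(b,(340,299),interpolation=cv2.INTER_CUBIC)]))
cv2.imwrite("pics/v5full.png",cv2.resize(grab_frame("top"),(800,600),interpolation=cv2.INTER_CUBIC))
E
```

```text
10.75 [ 0.41292455 -0.28921098  0.27041049] [-0.8591248   0.32153515  0.97860499]
```

View pics/v5.png

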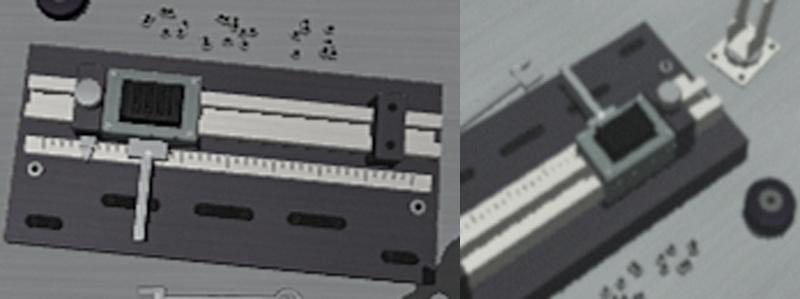

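View pics/v5full.png

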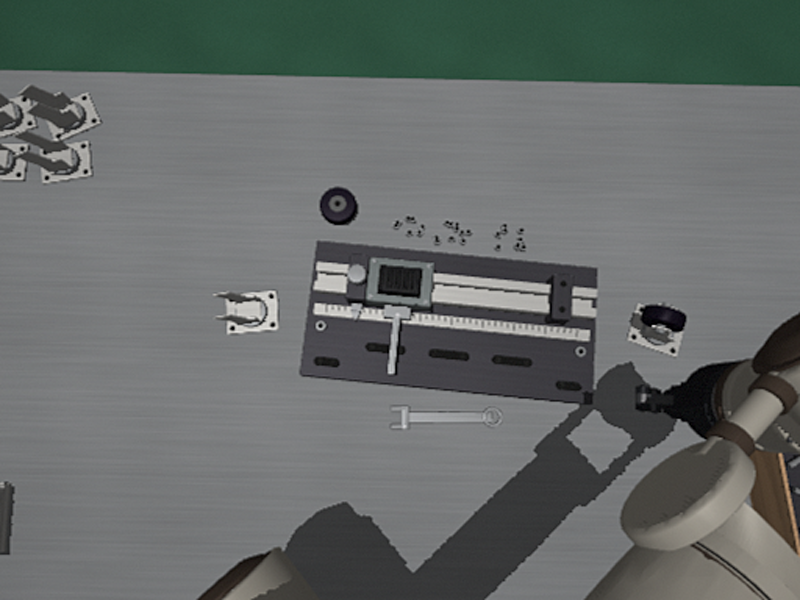

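The carriage is flush against the knobbed stop with the pad up. The castor, bracket, loose wheel and spanner are at their original pixels, and the arm is clear, so I'm handing in.

```bash
python3 - <<'E'
from h import *
print(np.linalg.norm((ray("top",400,281,.093)-ray("top",357,271.5,.1055))[:2]))
print(manip.finish_job())
E
```

```text
0.06490154244769004
the job is handed in; nothing more can be done
None
```

The back gauge is set against the marked stop, the one with the knob and pointer at the jig's +y end, and I've handed the job in. I bottomed the thumb pad with the shut fingertips at about 25 N. I kept it down while pushing the carriage about 100 mm along the rail, then lifted straight off with a slight push towards the stop.

**Checks after lifting:**
- **Contact with the stop:** during the push, the motion stalled and the side force rose to 10 N. The final pictures show no gap, though one pixel is about 2 mm. Pad centre to knob measured 64.9 mm, against the 65 mm expected.
- **Pad and brake:** the pad looks up again in the pictures, but I had no direct reading of the pad or the brake.
- **Other items:** the castor, bracket, loose wheel and spanner are where they were in the first picture.
- **Robot:** it is clear of everything, with about 1 N on the tool. The job took about 11 s.

One small disagreement: the two cameras put the pad about 11 mm apart across the rail at first. I aimed between them, and a close look showed the fingertips centred on the pad before pressing. A steady sideways force of about 12 N across the rail also appeared while the pad was pressed.

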